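Hang up ear defenders from a flight case with a concealed catch

ROBOT

A 7-joint arm with a two-finger parallel gripper is mounted at the origin on the work surface. World frame = base frame: x ahead of the robot, y to its left, z up, the work surface at z = 0. Lengths are in m, angles in rad, forces in N, time in s.
With the tool pointing down it reaches from about 0.425 to 0.925 m from the base axis. Payload 6.8 kg.
Tool frame: the origin (TCP) lies on the centre line of the jaws, within the pads' length; the fingertips stand 14 mm ahead of it and the grasp point (between the pads) lies 5 mm behind it (r.nose_length is the distance from the TCP to the fingertips, in m); z points along the fingers, y is the direction in which the jaws open and shut (so a half turn about z gives the same grasp; the last joint's range is limited). The gripper opens to 85 mm and grips with 20 to 120 N. Pads are 22 mm wide; open, the fingers measure 114 mm over their backs; the gripper's body (76 mm by 85 mm) begins 54 mm behind the grasp point. The pads swing forward as they close: fully open they stand 13 mm farther back than shut.
Start: joints at [-1.26, 0.477, 0.022, 1.555, -0.011, 1.109, -0.083], TCP at [0.274, 0.617, 0.245] pointing down, gripper open.
Joint ranges: [-2.96, 2.96], [-0.34, 2.1], [-1.41, 1.46], [0.24, 2.44], [-1.37, 4.51], [0.17, 1.92], [-2.96, 2.96]. Speed limits (rad/s): [2.39, 2.39, 3.14, 3.14, 3.14, 3.14, 3.14].

INTERFACE

Orientations are given as a rotation vector (axis times angle).
In Python, from bench import r, imaging, look_for, outline_of gives the robot as it stands. The module is installed in compiled form; this text tells all that it offers.
- The arm moves only by the tool carry_out, never from a script. Its arguments are lists of equal length, an entry for each row: "offset": the shift along the tool's x, y, z as a fraction of full scale, a list of three; "turn": the turn, a rotation vector about the tool's x, y, z as a fraction of full scale, a list of three. A call has 1 to 8 rows; each row is the pose to reach, as a shift and turn from the pose commanded when the call began, along the tool's axes at that moment; what a row does not reach only later rows make up. Full scale, the value 1, is 0.5 m for a shift and 1.5 rad for a turn. A row lasts 1/10 s, in which the tool goes at most 50 mm and 8.59 degrees, less where a joint would pass 70% of its speed; a pose out of reach is approached as far as the arm can. A call with a number of a shift or a turn outside -1 to 1 is refused whole. A call with a gripper value outside its range is refused whole. "hand" is the closure, from 0 (fully open) to 1 (shut), set as the call begins (left out, the last holds). The fingers move at their own pace and stop on an object; "force" is the grip in N (left out, the last holds). Time passes only in rows, so rows that repeat a pose let the fingers close. It gives the time, the measured TCP pose, the force and the opening at its end, in the units of the state.
- r.get_obs(): the state, without advancing time (a new reading comes with each control period).
- imaging.grab_frame(name): name is "scene" or "top" or "wrist"; returns a dict with "pixels" (384x512x3 uint8, red, green, blue), "fx", "fy", "cx", "cy" (pixels), "R" (3x3) and "t" (3): a world point X has camera coordinates R X + t. Camera axes: x right, y down, z forward; pixel columns grow to the right and rows downward; lengths in m; the calibration is good to about 2 mm. The wrist camera is an equidistant fisheye: a pixel r from the principal point sees the ray r / f radians off the axis. A picture is of the moment at which its call begins. There is no depth.
- r.hand_in(): hands the job in, once; it reports no verdict.
Trained networks look in the newest picture that a camera, given by its name, has taken for a name from the list of things; names that differ only in an ending like _2 or _b are one class to them, and where a whole thing is asked for, a point or a joint stands for the part that bears it (a point fixed in the world has none). Each returns a list of dicts, best first, with "score" (0 to 1); they miss things now and then, are a little off and sometimes report something else, mostly with a low value. They report only what shows in the picture. A call takes as long as a camera call.
- look_for(query, camera): "xyz" ([x, y, z] in m, in the coordinates of the camera as it stood for that picture, good to about 4 mm: the middle of the surface that is visible of it).
- outline_of(query, camera): "region" (384x512 bool, what is visible of it).
The state is a dict: "clock": time; "joints": joint angles; "qvel": joint speeds; "tau": joint torques, N m; "tcp_pos": TCP position; "orientation": TCP orientation; "contact_force": force on the tool from outside, world axes, zero at the start; "moment": the same for the moment, N m; "grip_width": finger opening in m.
Only numpy, scipy, OpenCV 4.12 (cv2) and the standard library are available. Lean on these libraries where they do the work, as an engineer would, in place of code of your own. Each camera call takes 0.05 s, during which the arm holds its last target. There are 200 camera calls.

TASK

The flight case is kept shut by a catch concealed in a recess somewhere along the groove in its front edge: find the recess, press the catch down and let the lid spring fully open. Then lift the ear defenders out of the case and hang them by the headband over the free part of the bar beside it, one cup on each side, hanging still. Leave the case open and the other things where they are.

Things in the scene. Friction and masses are not known exactly. Their poses are not given: they have to be found in the camera images.
- case: Black flight case with aluminium edges, fixed: 250 mm deep (x), 330 wide (y), 160 high without lid. Origin: centre of underside; x from its front (grooved edge) to its hinged back, z up. Inside: floor 8 mm above the table, x -73 to +115 mm, y -155 to +155 mm, three bays (centres y -90, 0, +90 mm) with 32 mm ribs between; ear defenders, radio and torch stand one in each bay, in varying order.
- groove_left (a point): Left (+y) end of the open-topped black groove along the case's front edge, in front of the lid: a point on its floor, midway between its walls. Groove 240 mm long (to groove_right), 38 wide, 12 deep: floor 148 mm, rim 160 mm above the table. The recess with the catch is somewhere along it, unmarked, its middle 77 to 163 mm from here.
- groove_right (a point): Right (-y) end of the groove, likewise on its floor. In the recess the floor is cut away over 46 mm of the groove's length and its whole width; 10 mm below the groove's floor lies the catch's black pad, 42 mm (along the groove) x 32 mm.
- catch (a joint): Rocker catch at the bottom of the hidden recess, rad: 0 at rest, 0.3 pressed right down. Its pad is hinged along its rear (lid) side and tips: 8 mm down at mid-width when pressed right down. Sprung: about 2.5 N to start, 5 N to let the lid go (at 0.15), 6.5 N at the stop at mid-width; half as much again where a broad fingertip bears nearer the lid. It returns when let go.
- lid (a joint): Lid angle, rad: 0 shut and latched, 1.75 wide open, just past upright (edge then 0.36 m above the table, over the case's back). Once the catch is pressed its sprung, damped hinge lifts it by itself in 2 to 3 s, with about 3 N at its front edge, so it waits under a gripper that is in its way. 202 mm from hinge to front edge (which is 21 mm behind the groove's middle), 12 mm thick.
- defenders_mid (a point): Ear defenders standing upright in a bay of the case, hidden by the lid at first: middle of the pair, half-way up. 145 mm high, 140 mm across both cups (x, which in the case runs along the case's x, within 0.06 rad), cups 60 mm wide (y) and 84 high, clear gap of 80 mm between them. Grey cups, black headband arching from cup to cup in the x-z plane. 0.2 kg.
- defenders_crown (a point): Top of the crown of that pair's headband, 72.5 mm above its middle. The crown is a firm pad 26 mm wide (y), 40 mm long (x) and 9 mm thick: grip it there from above across the 26 mm.
- bar: Hanging bar: level aluminium tube, 24 mm diameter, 280 mm long, along this body's y, its top 167 mm above the table, between flat posts 172 mm high at y = -141 and +141 mm on a base plate 120 x 290 x 8 mm; fixed. Origin: centre of the plate's underside. A spare pair hangs on the +y half (70 to 90 mm from the middle); the -y half is free.
- bar_mid (a point): Middle of the bar, on the tube's axis, 155 mm above the table.
- spare_mid (a point): The spare pair of ear defenders, the same make and size, hanging over the bar: its middle, half-way up. It stays there.
- radio: Black two-way radio standing in a bay, 36 x 58 mm, 95 mm high plus a stub aerial (133 mm in all). Origin: centre of its underside.
- torch: Dark metal torch standing on its head in a bay, 54 mm diameter at the head, 118 mm high. Origin: centre of its underside.
- tape: Roll of grey tape lying flat at the back of the table, 110 mm across, 48 mm high. Origin: centre of its underside.
- spray: Aluminium spray can standing at the back, 54 mm diameter, 170 mm high. Origin: centre of its underside.
- wrench: Steel wrench, 170 mm, lying at the back of the table. Origin: its middle, underneath.

How it is judged:
By the outcome, as a careful person would: the job done as asked, in the order asked, and still so for the second after the job is handed in, with the robot touching nothing.
It also fails if it takes over 61 s, if anything falls off the work surface, if the arm or the gripper's body presses on something with over 40 N, if the wrist force passes 120 N, or if a joint passes its speed limit or range.

## Working session

There is one attempt and no reset: what is moved stays moved. The work goes in short steps, Python scripts to look and compute and a tool call to move; the robot and the scene stay as the last step left them, time stands still between calls to the robot, and variables do not carry over. Pictures are saved under pics/ and viewed, about 8 in all and at most 12, crops included, and the job is handed in when it is done.

Besides the shell and the picture viewer there is one more tool, called after "Call:" in YAML: its name, and indented under it one key for each argument. carry_out: Moves the arm, as the interface text tells. Shift numbers are shares of 0.5 m and turn numbers shares of 1.5 rad, none past 1 either way. Its arguments: {"type":"object","properties":{"offset":{"type":"array","items":{"type":"array","items":{"type":"number","minimum":-1,"maximum":1}}},"turn":{"type":"array","items":{"type":"array","items":{"type":"number","minimum":-1,"maximum":1}}},"hand":{"type":"number"},"force":{"type":"number"}},"required":["offset","turn"]}

```bash
mkdir -p pics
cat > h.py <<'E'
import numpy as np, cv2
from scipy.spatial.transform import Rotation as Ro
from bench import r, imaging, look_for, outline_of
np.set_printoptions(precision=4,suppress=True)
def world(f,p): return np.array(f["R"]).T@(np.array(p)-np.array(f["t"]))
def snap(cam,name=None):
    f=imaging.grab_frame(cam)
    if name: cv2.imwrite("pics/"+name,np.array(f["pixels"])[:,:,::-1])
    return f
def find(q,cam,f,n=2): 
    for d in look_for(q,cam)[:n]: print(q,cam,round(d["score"],2),world(f,d["xyz"]))
def toolof(s=None):
    s=s or r.get_obs(); return np.array(s["tcp_pos"]),Ro.from_rotvec(s["orientation"])
def move(target,Rt=None):
    p,R=toolof(); off=R.inv().apply(np.array(target)-p)/0.5
    tv=((R.inv()*Rt).as_rotvec()/1.5) if Rt is not None else np.zeros(3)
    print("off",off,"turn",tv)
def down(yaw): # tool z down, tool y at angle yaw (world)
    y=np.array([np.cos(yaw),np.sin(yaw),0]); z=np.array([0,0,-1.]); x=np.cross(y,z)
    return Ro.from_matrix(np.c_[x,y,z])
E
python3 - <<'E'
from h import *
s=r.get_obs(); print(s); print(Ro.from_rotvec(s["orientation"]).as_matrix(), r.nose_length)
for c in ["scene","top"]:
    f=snap(c,c+"0.png"); print(c,f["fx"],f["cx"],f["cy"],np.array(f["R"]),np.array(f["t"]))
    for q in ["case","groove_left","groove_right","bar","bar_mid","spare_mid","lid","catch"]: find(q,c,f)
import cv2
cv2.imwrite("pics/both0.png",cv2.resize(np.vstack([cv2.imread("pics/scene0.png"),cv2.imread("pics/top0.png")]),(400,600)))
E
```

```text
{'clock': 0.0, 'joints': array([-1.2601,  0.4778,  0.0223,  1.5565, -0.0115,  1.1093, -0.0831]), 'qvel': array([ 0.    , -0.0022, -0.001 ,  0.0003,  0.0009,  0.0016, -0.0014]), 'tau': array([  0.0001, -59.6437,   1.6083, -28.1198,   0.0126,   0.0091,
        -0.    ]), 'tcp_pos': array([0.2743, 0.6161, 0.2443]), 'orientation': array([-0.653 , -3.0727,  0.0029]), 'contact_force': array([ 0.3435, -0.0413,  0.2009]), 'moment': array([-0.0016, -0.0292, -0.0033]), 'grip_width': 0.08552950289312035}
[[-0.9136  0.4066 -0.0007]
 [ 0.4066  0.9136 -0.0017]
 [-0.0001 -0.0019 -1.    ]] 0.014
scene 406.9749045040571 250.9339199254845 190.3010281268705 [[ 0.6079  0.7939  0.0122]
 [ 0.6471 -0.4865 -0.5871]
 [-0.4601  0.3648 -0.8094]] [-0.3629 -0.3374  1.3273]
case scene 0.73 [0.5952 0.1491 0.1711]
groove_left scene 0.93 [0.5933 0.1489 0.1707]
bar scene 0.62 [ 0.5676 -0.2781  0.0063]
bar_mid scene 0.68 [ 0.5652 -0.281   0.0058]
spare_mid scene 0.56 [ 0.6171 -0.1833  0.1092]
lid scene 0.64 [0.5832 0.19   0.1719]
top 474.24734788926787 255.7045949718018 186.80683206206882 [[ 0.0244 -0.9997 -0.0009]
 [-0.9843 -0.0239 -0.175 ]
 [ 0.1749  0.0052 -0.9846]] [-0.0232  0.6201  1.1256]
case top 0.59 [0.5487 0.2063 0.1735]
groove_left top 0.78 [0.5547 0.2025 0.1713]
groove_right top 0.96 [0.5519 0.205  0.1705]
bar top 0.76 [ 0.5561 -0.278   0.0064]
bar top 0.47 [0.5516 0.2027 0.1748]
bar_mid top 0.82 [ 0.5537 -0.2745  0.0097]
spare_mid top 0.92 [ 0.559  -0.17    0.1136]
catch top 0.86 [0.4495 0.226  0.136 ]
```

View pics/scene0.png

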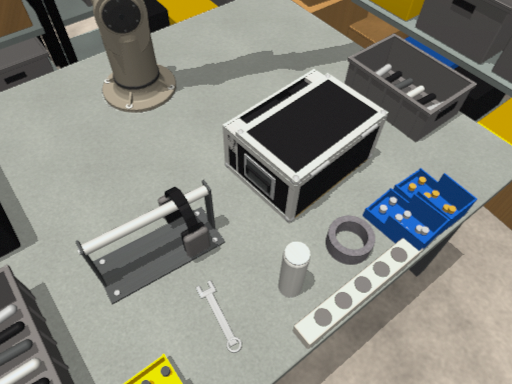

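View pics/top0.png

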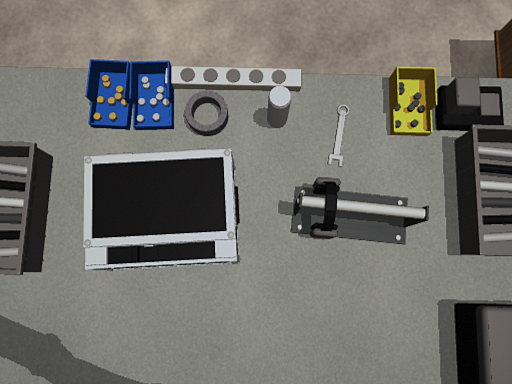

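The scene shows the case shut, the spare pair hanging on the near (+y) half of the bar, and the free half at -y. In the top view the groove is at row ~250, cols 107–215, with a shade change around cols 140–185. I'll enlarge it and measure the geometry.

Run:
```python
from h import *
im=cv2.imread("pics/top0.png"); c=im[235:275,75:245].astype(float)
c=np.clip(255*(c/255)**0.45,0,255).astype(np.uint8)
a=cv2.resize(c,None,fx=4.6,fy=4.6,interpolation=cv2.INTER_CUBIC)
w=snap("wrist"); wp=np.array(w["pixels"])[:,:,::-1]
cv2.imwrite("pics/z1.png",np.vstack([a,np.pad(wp,((0,0),(0,a.shape[1]-512),(0,0)))]))
g=cv2.cvtColor(im,cv2.COLOR_BGR2GRAY)
for row in (246,249,252,256): print(row,g[row,100:222:2])
# plane backprojection
F=imaging.grab_frame("top"); R=np.array(F["R"]);t=np.array(F["t"])
def bp(u,v,z,F=F):
    d=R.T@np.array([(u-F["cx"])/F["fx"],(v-F["cy"])/F["fy"],1]); o=-R.T@t
    return o+d*(z-o[2])/d[2]
for n,u,v,z in [("lidBL",89,154,.172),("lidBR",232,151,.172),("lidFL",84,247,.172),("lidFR",236,239,.172),("frontL",86,269,.16),("frontR",237,262,.16),("barL",299,204,.155),("barR",426,214,.155),("spare",326,200,.165)]: print(n,bp(u,v,z))
print(w["t"],w["fx"],w["cx"],w["cy"]); 
for q in ["groove_left","groove_right","catch"]: find(q,"wrist",w)
```

```text
246 [121 136 154 139 120 122  93  91  74  68  47  68  65  61  60  32  41  23
  23  12  19  35 110 118 111 112 112  30  30  22  21  22  24  24  26  24
  24  26  24  25  27  26  27  26  25  26  26  28  25  25  26  25  27  26
  27  27  28   8 204 196 196]
249 [194 193 195 152  24  19  22  22  22  23  21  24  22  24  23  23  22  23
  25   2  22  24  21  19  22  24  23  25  26  24  24  25  25  26  25  25
  26  25  25  26  24  26  27  26  27  27  26  27  27  28  29  24  29  28
  26  27  29   0 206 196 195]
252 [192 194 195 150  25  22  20  22  22  24  23  22  23  21  21  24  22  21
  23   1  24  22  22  21  23  24  24  25  26  26  24  21  26  24  26  24
  25  26  24  26  23  26  27  27  26  28  25  28  27  28  26  25  30  26
  27  28  27   0 201 197 196]
256 [193 193 193 151  24  24  21  24  22  23  24  22  23  21  25  22  23  23
  24   1  24  22  24  25  23  23  23  25  25  22  25  26  23  24  24  27
  28  26  25  27  25  26  27  28  28  25  25  28  26  27  27  27  26  23
  23  25  23   5 203 201 203]
lidBL [0.666  0.3708 0.172 ]
lidBR [0.6808 0.047  0.172 ]
lidFL [0.4568 0.3637 0.172 ]
lidFR [0.4823 0.0317 0.172 ]
frontL [0.4095 0.3595 0.16  ]
frontR [0.4327 0.0284 0.16  ]
barL [ 0.5656 -0.1074  0.155 ]
barR [ 0.5498 -0.3932  0.155 ]
spare [ 0.5747 -0.1669  0.165 ]
[-0.6749 -0.0411  0.3808] 297.3186396354542 254.80427683590273 190.9115696335873
groove_left wrist 0.86 [0.4321 0.3573 0.1321]
groove_right wrist 0.7 [0.4324 0.3568 0.1347]
```

View pics/z1.png

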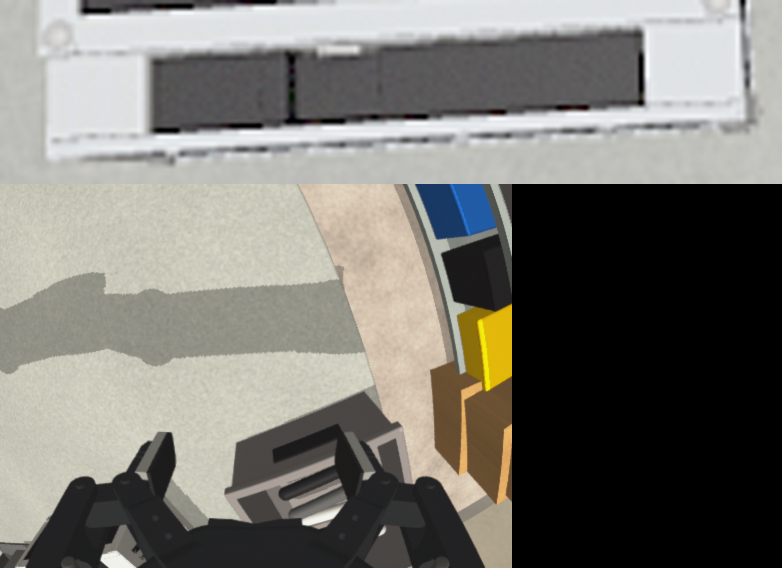

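Zoomed, the groove shows a dark line at zoom col 292 (image col 138) and a faint edge at zoom col 378 (col 157). That span is about 46 mm long, so it's the recess, roughly 90 mm from the left end. The catch detector agrees. Next I'll compute the target.

Run:
```python
from h import *
F=imaging.grab_frame("top"); R=np.array(F["R"]);t=np.array(F["t"])
def bp(u,v,z):
    d=R.T@np.array([(u-F["cx"])/F["fx"],(v-F["cy"])/F["fy"],1]); o=-R.T@t
    return o+d*(z-o[2])/d[2]
z=lambda u,v,h: bp(75+(u+.5)/4.6-.5,235+(v+.5)/4.6-.5,h)
A=(z(150,57,.16)+z(150,132,.16))/2; B=(z(643,30,.16)+z(643,107,.16))/2
print("rim ends",A,B,np.linalg.norm(A-B))
d=(B-A)/np.linalg.norm(A-B); print("yaw",np.arctan2(d[0],-d[1]))
for u in (288,296,378):
    for h in (.148,.138): print(u,h,(z(u,85,h)-A)@d)
yaw=np.arctan2(-d[1],-d[0]); print("ytool ang",yaw)
P=A+d*.09; P[2]=.235; print(P); move(P,down(yaw))
```

```text
rim ends [0.4407 0.3153 0.16  ] [0.4589 0.0792 0.16  ] 0.2367112332201355
yaw 0.07672877880988598
288 0.148 0.06322404254896333
288 0.138 0.06076086591880155
296 0.148 0.0671045287667742
296 0.138 0.06467766237864901
378 0.148 0.10687799843819679
378 0.138 0.10482329786366919
ytool ang 1.6475251056047826
[0.4476 0.2255 0.235 ]
off [-0.6344 -0.5739  0.0206] turn [ 0.     -0.     -0.3304]
```

Call:
carry_out:
  offset:
    - [-0.634,-0.574,0.02]
    - [-0.634,-0.574,0.02]
    - [-0.634,-0.574,0.02]
    - [-0.634,-0.574,0.02]
    - [-0.634,-0.574,0.02]
    - [-0.634,-0.574,0.02]
    - [-0.634,-0.574,0.02]
    - [-0.634,-0.574,0.02]
  turn:
    - [0,0,-0.33]
    - [0,0,-0.33]
    - [0,0,-0.33]
    - [0,0,-0.33]
    - [0,0,-0.33]
    - [0,0,-0.33]
    - [0,0,-0.33]
    - [0,0,-0.33]
  hand: 1
  force: 40

```text
clock: 2.0
tcp_pos: [0.4368, 0.249, 0.2363]
orientation: [-0.12, 3.139, 0.001]
contact_force: [1.2, 0.9, 0.3]
grip_width: 0.0001
```

Run:
```python
from h import *
w=snap("wrist"); wp=np.array(w["pixels"])[:,:,::-1]
c=np.clip(255*(wp/255.)**0.5,0,255).astype(np.uint8)
cv2.imwrite("pics/w1.png",cv2.resize(c,(768,576)))
for q in ["groove_left","groove_right","catch"]: find(q,"wrist",w)
R=np.array(w["R"]);t=np.array(w["t"])
def proj(X):
    p=R@np.array(X)+t; th=np.arctan2(np.hypot(p[0],p[1]),p[2]); u=p[:2]/np.hypot(p[0],p[1])*th*w["fx"]
    return 1.5*(u+[w["cx"],w["cy"]])
A=np.array([.4407,.3153,.148]);B=np.array([.4589,.0792,.148])
d=(B-A)/np.linalg.norm(B-A)
for n,s in [("A",0),("rl",.065),("rc",.088),("rr",.111),("B",.2367)]: print(n,proj(A+d*s))
P=A+d*.088; P[2]=.185; move(P,down(1.6475))
```

```text
groove_left wrist 0.16 [ 0.5624 -0.1377  0.0078]
groove_right wrist 0.94 [0.459  0.2036 0.159 ]
catch wrist 0.74 [0.448  0.2328 0.1368]
A [503.2853 318.3286]
rl [383.8723 319.471 ]
rc [340.6399 319.4934]
rr [298.166  319.3127]
B [103.1684 315.8047]
off [-0.0181 -0.0461  0.1024] turn [ 0.0003  0.0003 -0.0025]
```

View pics/w1.png

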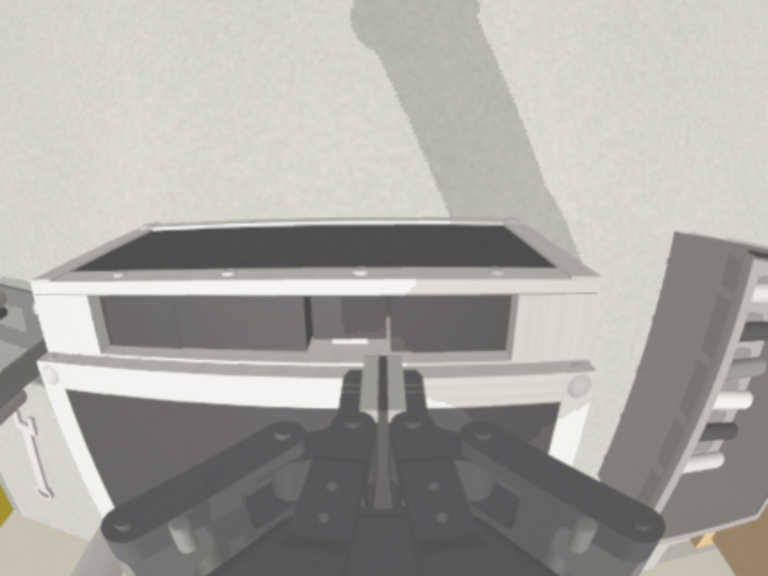

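The wrist view shows the recess between cols ~306 and 388, rows 296–352, centred near 347. That puts its middle about 85 mm from the left end. I'll lower in steps.

Call:
carry_out:
  offset:
    - [-0.018,-0.04,0.06]
    - [-0.018,-0.04,0.1]
    - [-0.018,-0.04,0.12]
    - [-0.018,-0.04,0.135]
    - [-0.018,-0.04,0.145]
    - [-0.018,-0.04,0.152]
    - [-0.018,-0.04,0.158]
    - [-0.018,-0.04,0.158]
  turn:
    - [0,0,0]
    - [0,0,0]
    - [0,0,0]
    - [0,0,0]
    - [0,0,0]
    - [0,0,0]
    - [0,0,0]
    - [0,0,0]

```text
clock: 3.0
tcp_pos: [0.4466, 0.2319, 0.157]
orientation: [-0.12, 3.139, 0.0]
contact_force: [-0.6, -0.3, -0.5]
grip_width: -0.0001
```

The tips are below the groove floor without contact, so they're in the recess. Pressing now.

Call:
carry_out:
  offset:
    - [0,0,0.008]
    - [0,0,0.014]
    - [0,0,0.019]
    - [0,0,0.023]
    - [0,0,0.026]
    - [0,0,0.026]
  turn:
    - [0,0,0]
    - [0,0,0]
    - [0,0,0]
    - [0,0,0]
    - [0,0,0]
    - [0,0,0]

```text
clock: 3.6
tcp_pos: [0.4436, 0.2317, 0.1447]
orientation: [0.121, -3.133, 0.002]
contact_force: [-13.8, -1.4, 20.5]
grip_width: -0.0003
```

Call:
carry_out:
  offset:
    - [0,0,-0.03]
    - [0,0,-0.06]
    - [0.04,0,-0.08]
    - [0.1,0,-0.1]
    - [0.12,0,-0.18]
    - [0.12,0,-0.27]
    - [0.12,0,-0.36]
    - [0.12,0,-0.4]
  turn:
    - [0,0,0]
    - [0,0,0]
    - [0,0,0]
    - [0,0,0]
    - [0,0,0]
    - [0,0,0]
    - [0,0,0]
    - [0,0,0]
  hand: 0

```text
clock: 4.4
tcp_pos: [0.3879, 0.2279, 0.3483]
orientation: [-0.119, 3.134, 0.006]
contact_force: [0.5, 0.7, -0.3]
grip_width: 0.0851
```

Call:
carry_out:
  offset:
    - [0,0,0]
    - [0,0,0]
    - [0,0,0]
    - [0,0,0]
    - [0,0,0]
    - [0,0,0]
    - [0,0,0]
    - [0,0,0]
  turn:
    - [0,0,0]
    - [0,0,0]
    - [0,0,0]
    - [0,0,0]
    - [0,0,0]
    - [0,0,0]
    - [0,0,0]
    - [0,0,0]

```text
clock: 5.2
tcp_pos: [0.3868, 0.2271, 0.3438]
orientation: [0.12, -3.139, 0.0]
contact_force: [0.6, 0.6, -0.5]
grip_width: 0.0853
```

Run:
```python
from h import *
f=snap("top","top1.png")
for q in ["defenders_mid","defenders_crown","radio","torch","spare_mid","bar_mid"]: find(q,"top",f,3)
w=snap("wrist","w2.png")
for q in ["defenders_mid","defenders_crown","radio","torch"]: find(q,"wrist",w,2)
cv2.imwrite("pics/b1.png",np.hstack([cv2.resize(cv2.imread("pics/top1.png")[130:290,60:450],None,fx=1.05,fy=1.05),cv2.resize(cv2.imread("pics/w2.png"),(224,168))]))
a=cv2.imread("pics/top1.png");b=cv2.imread("pics/w2.png")
cv2.imwrite("pics/b1.png",cv2.resize(np.vstack([a[100:300],b]),(526,600)))
s=r.get_obs();print(s["clock"],s["tcp_pos"],s["contact_force"])
```

```text
defenders_mid top 0.73 [0.5642 0.2096 0.0974]
defenders_mid top 0.2 [ 0.8005 -0.0599  0.1541]
defenders_crown top 0.7 [0.5596 0.2091 0.0939]
radio top 0.8 [0.5681 0.2916 0.0991]
torch top 0.72 [0.5803 0.1183 0.09  ]
spare_mid top 0.72 [ 0.5574 -0.1711  0.1132]
bar_mid top 0.81 [ 0.5528 -0.2769  0.0087]
defenders_mid wrist 0.68 [0.5511 0.2155 0.1301]
defenders_crown wrist 0.8 [0.551  0.214  0.1273]
defenders_crown wrist 0.63 [0.4497 0.2348 0.139 ]
radio wrist 0.82 [0.5605 0.3028 0.0903]
radio wrist 0.49 [0.4525 0.2331 0.1397]
torch wrist 0.73 [0.5681 0.1327 0.0651]
5.8 [0.3868 0.2271 0.344 ] [-0.1787 -0.0299 -0.212 ]
```

View pics/b1.png

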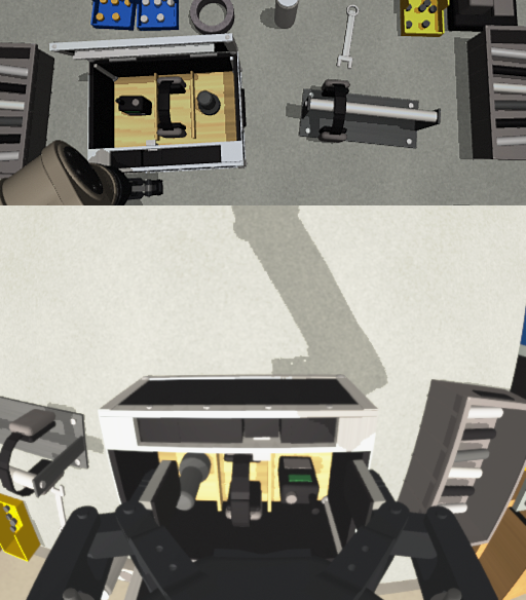

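The lid is up past the case's back and the bays show torch, ear defenders (middle bay) and radio. In the top view the crown is near zoom (172,100) and the bar runs (308,105) to (437,115). Now I'll refine crown and bar.

Run:
```python
from h import *
F=snap("top"); im=np.array(F["pixels"]); R=np.array(F["R"]);t=np.array(F["t"]); o=-R.T@t
def bp(u,v,z):
    d=R.T@np.array([(u-F["cx"])/F["fx"],(v-F["cy"])/F["fy"],1]); return o+d*(z-o[2])/d[2]
m=outline_of("defenders_mid","top")[0]; k=m["region"]
ys,xs=np.nonzero(k); print("def",m["score"],k.sum(),xs.min(),xs.max(),ys.min(),ys.max())
for y in range(ys.min(),ys.max()+1,3):
    q=xs[ys==y]; print(y,q.min() if len(q) else 0,q.max() if len(q) else 0,bp(q.mean(),y,.15)[:2] if len(q) else 0)
hsv=cv2.cvtColor(im,cv2.COLOR_RGB2HSV)
T=(im.min(2)>165).astype(np.uint8); T[:,:296]=0;T[:,432:]=0;T[:190]=0;T[226:]=0
n,l,st,c=cv2.connectedComponentsWithStats(T)
for i in range(1,n):
    if st[i,4]>40: print(st[i],c[i])
i=1+np.argmax(st[1:,4]); v,u=np.nonzero(l==i)
for a in (345,380,415):
    q=v[u==a]; print(a,q.min(),q.max())
cv2.imwrite("pics/b2.png",cv2.resize(im[140:270,75:440,::-1],None,fx=2.1,fy=2.1,interpolation=cv2.INTER_CUBIC))
```

```text
def 0.7 1129 153 180 174 233
174 163 174 [0.6286 0.1923]
177 153 177 [0.6214 0.1999]
180 153 179 [0.6144 0.1972]
183 153 180 [0.6075 0.1957]
186 154 179 [0.6005 0.1953]
189 154 179 [0.5935 0.1949]
192 154 164 [0.5862 0.2116]
195 154 164 [0.5793 0.2112]
198 154 164 [0.5724 0.2108]
201 154 164 [0.5655 0.2103]
204 154 164 [0.5586 0.2099]
207 154 164 [0.5517 0.2095]
210 153 164 [0.5449 0.2102]
213 155 164 [0.5381 0.2076]
216 155 165 [0.5313 0.206 ]
219 155 175 [0.5248 0.1943]
222 154 179 [0.5181 0.1905]
225 154 180 [0.5114 0.189 ]
228 153 180 [0.5046 0.1898]
231 154 180 [0.4979 0.1883]
[302 197  23   9 161] [312.9068 201.1429]
[337 200  88  17 641] [380.2246 208.2153]
345 201 208
380 205 211
415 209 215
```

View pics/b2.png

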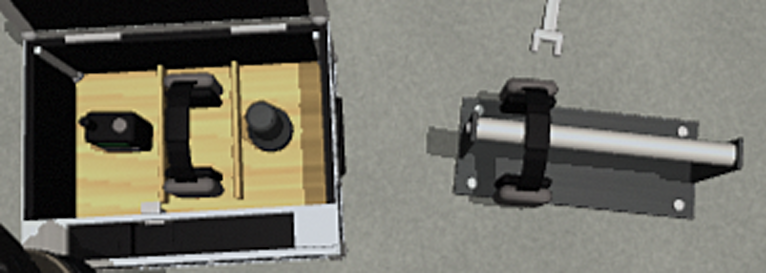

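Run:
```python
from h import *
F=snap("top"); R=np.array(F["R"]);t=np.array(F["t"]); o=-R.T@t
def bp(u,v,z):
    d=R.T@np.array([(u-F["cx"])/F["fx"],(v-F["cy"])/F["fy"],1]); return o+d*(z-o[2])/d[2]
print(bp(158.8,203,.153))
a,b=bp(303.6,201.6,.155),bp(425,213.3,.155); d=(b-a)/np.linalg.norm(b-a); print(a,b,np.linalg.norm(b-a),(a+b)/2,(a+b)/2+.07*d,np.arctan2(-d[1],-d[0]))
P=bp(158.8,203,.153); P[2]=.24; move(P,down(1.635))
```

```text
[0.5605 0.2099 0.153 ]
[ 0.5713 -0.1177  0.155 ] [ 0.5514 -0.391   0.155 ] 0.2740360703551479 [ 0.5614 -0.2544  0.155 ] [ 0.5563 -0.3242  0.155 ] 1.497877879766126
off [-0.3436 -0.0609  0.2079] turn [0.    0.    0.008]
```

Call:
carry_out:
  offset:
    - [-0.1,-0.02,0]
    - [-0.19,-0.04,0.02]
    - [-0.27,-0.06,0.08]
    - [-0.34,-0.06,0.14]
    - [-0.344,-0.061,0.2]
    - [-0.344,-0.061,0.208]
    - [-0.344,-0.061,0.208]
  turn:
    - [0,0,0.008]
    - [0,0,0.008]
    - [0,0,0.008]
    - [0,0,0.008]
    - [0,0,0.008]
    - [0,0,0.008]
    - [0,0,0.008]
  hand: 0.3

```text
clock: 6.65
tcp_pos: [0.5599, 0.2098, 0.2394]
orientation: [0.101, -3.138, 0.001]
contact_force: [0.8, -0.3, 0.3]
grip_width: 0.0593
```

Run:
```python
from h import *
w=snap("wrist","w3.png"); s=r.get_obs(); print(s["clock"],s["tcp_pos"],s["grip_width"],s["contact_force"])
find("defenders_crown","wrist",w); find("defenders_mid","wrist",w)
R=np.array(w["R"]);t=np.array(w["t"])
for X in [(.5605,.2099,.153),(.5605-.077*.013,.2099+.013,.153),(.5605+.077*.013,.2099-.013,.153),(.5805,.2115,.153),(.5405,.2083,.153)]:
    p=R@np.array(X)+t; h=np.hypot(p[0],p[1]); print(p[:2]/h*np.arctan2(h,p[2])*w["fx"]+[w["cx"],w["cy"]])
im=cv2.imread("pics/w3.png"); im=np.clip(255*(im/255.)**.6,0,255).astype(np.uint8)
cv2.imwrite("pics/w3b.png",cv2.resize(im,(768,576)))
```

```text
6.7 [0.5605 0.2102 0.2409] 0.05979393578742061 [-0.6217 -0.4885  1.0398]
defenders_crown wrist 0.65 [0.5418 0.2115 0.1352]
defenders_mid wrist 0.7 [0.5452 0.2104 0.1353]
[255.1725 204.4074]
[271.8709 204.1754]
[238.4799 204.611 ]
[255.5777 227.5138]
[254.7402 179.7838]
```

View pics/w3b.png

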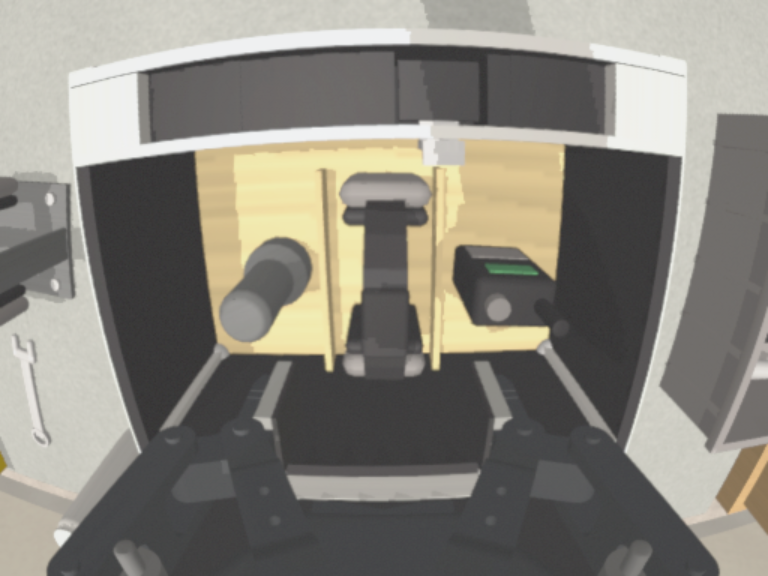

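Run:
```python
from h import *
w=snap("wrist"); R=np.array(w["R"]);t=np.array(w["t"]); o=-R.T@t; print(o)
def bw(u,v,z):
    q=np.array([u/1.5-w["cx"],v/1.5-w["cy"]]); h=np.hypot(*q); th=h/w["fx"]
    d=R.T@np.r_[q/h*np.sin(th),np.cos(th)]; return (o+d*(z-o[2])/d[2])[:2]
for z in (.06,.08,.092): print(z,bw(386,175,z),bw(384,378,z), (bw(386,175,z)+bw(384,378,z))/2)
print("edge",bw(386,291,.153),bw(386,375,.153),bw(386,225,.12))
T=snap("top"); R=np.array(T["R"]);t=np.array(T["t"]); o=-R.T@t
m=outline_of("defenders_mid","wrist")[0]["region"]; ys,xs=np.nonzero(m); print(ys.min()*1.5,ys.max()*1.5)
```

```text
[0.4756 0.2044 0.3709]
0.06 [0.5028 0.2097] [0.6628 0.2187] [0.5828 0.2142]
0.08 [0.501  0.2093] [0.6507 0.2178] [0.5759 0.2135]
0.092 [0.5    0.2091] [0.6435 0.2172] [0.5717 0.2132]
edge [0.5543 0.212 ] [0.6047 0.2154] [0.5262 0.2105]
166.5 373.5
```

The wrist view shows the crown pad starting at row 291 and cups at rows 175–378. With cup height accounted for, the crown is at about (0.572, 0.213), 11 mm further back than I first had it. Descending and gripping.

Call:
carry_out:
  offset:
    - [-0.023,0.003,0.03]
    - [-0.023,0.003,0.08]
    - [-0.023,0.003,0.12]
    - [-0.023,0.003,0.15]
    - [-0.023,0.003,0.17]
    - [-0.023,0.003,0.17]
  turn:
    - [0,0,0]
    - [0,0,0]
    - [0,0,0]
    - [0,0,0]
    - [0,0,0]
    - [0,0,0]

```text
clock: 7.55
tcp_pos: [0.5714, 0.2119, 0.1541]
orientation: [0.101, -3.138, 0.001]
contact_force: [0.2, 0.9, 0.2]
grip_width: 0.0596
```

Call:
carry_out:
  offset:
    - [0,0,0]
    - [0,0,0]
    - [0,0,0]
    - [0,0,0]
    - [0,0,0]
    - [0,0,0]
  turn:
    - [0,0,0]
    - [0,0,0]
    - [0,0,0]
    - [0,0,0]
    - [0,0,0]
    - [0,0,0]
  hand: 1
  force: 40

```text
clock: 8.15
tcp_pos: [0.5728, 0.2121, 0.1562]
orientation: [-0.1, 3.138, 0.001]
contact_force: [0.0, -1.1, 6.7]
grip_width: 0.0248
```

Call:
carry_out:
  offset:
    - [0,0,-0.03]
    - [0,0,-0.08]
    - [0,0,-0.15]
    - [0,0,-0.23]
    - [0,0,-0.31]
    - [0,0,-0.38]
    - [0,0,-0.42]
    - [0,0,-0.43]
  turn:
    - [0,0,0]
    - [0,0,0]
    - [0,0,0]
    - [0,0,0]
    - [0,0,0]
    - [0,0,0]
    - [0,0,0]
    - [0,0,0]

```text
clock: 8.95
tcp_pos: [0.5728, 0.2123, 0.3735]
orientation: [-0.101, 3.135, 0.004]
contact_force: [-0.3, -0.6, -2.6]
grip_width: 0.025
```

Run:
```python
from h import *
s=r.get_obs(); print(s["clock"],s["tcp_pos"],s["grip_width"],s["contact_force"],s["moment"])
P=np.array([.556,-.323,.37]); move(P,down(1.505));
```

```text
8.95 [0.5728 0.2123 0.3735] 0.024990899055434664 [-0.3124 -0.6035 -2.6274] [ 0.0354 -0.0192  0.0191]
off [ 0.1021 -1.0663  0.0042] turn [0.0016 0.003  0.0866]
```

Call:
carry_out:
  offset:
    - [0.004,-0.04,0]
    - [0.01,-0.1,0]
    - [0.016,-0.18,0]
    - [0.024,-0.26,0]
    - [0.032,-0.34,0]
    - [0.04,-0.42,0]
    - [0.048,-0.5,0]
    - [0.056,-0.58,0]
  turn:
    - [0,0,0.01]
    - [0,0,0.02]
    - [0,0,0.03]
    - [0,0,0.04]
    - [0,0,0.05]
    - [0,0,0.06]
    - [0,0,0.07]
    - [0,0,0.087]

```text
clock: 9.75
tcp_pos: [0.561, -0.0817, 0.3683]
orientation: [-0.107, -3.137, 0.0]
contact_force: [0.7, 0.5, -1.9]
grip_width: 0.0246
```

Run:
```python
from h import *
move([.556,-.323,.37],down(1.505));
```

```text
off [-0.023  -0.4821 -0.0034] turn [-0.0002 -0.0021 -0.0017]
```

Call:
carry_out:
  offset:
    - [-0.003,-0.06,0]
    - [-0.007,-0.14,0]
    - [-0.011,-0.23,0]
    - [-0.015,-0.32,0]
    - [-0.019,-0.4,0]
    - [-0.022,-0.46,0]
    - [-0.023,-0.482,0]
    - [-0.023,-0.482,0]
  turn:
    - [0,0,0]
    - [0,0,0]
    - [0,0,0]
    - [0,0,0]
    - [0,0,0]
    - [0,0,0]
    - [0,0,0]
    - [0,0,0]

```text
clock: 10.55
tcp_pos: [0.5563, -0.3225, 0.3684]
orientation: [-0.111, -3.137, -0.0]
contact_force: [-0.1, 0.2, -2.0]
grip_width: 0.025
```

Run:
```python
from h import *
w=snap("wrist","w4.png"); snap("scene","s4.png"); s=r.get_obs(); print(s["clock"],s["tcp_pos"],s["grip_width"],s["contact_force"])
R=np.array(w["R"]);t=np.array(w["t"])
for y in (-.118,-.39):
    X=np.array([.5563+(y+.3242)*.0729,y,.155])
    p=R@X+t; h=np.hypot(p[0],p[1]); print((p[:2]/h*np.arctan2(h,p[2])*w["fx"]+[w["cx"],w["cy"]]))
a=cv2.imread("pics/w4.png");b=cv2.imread("pics/s4.png")
cv2.imwrite("pics/b4.png",cv2.resize(np.vstack([a,b]),(400,600)))
```

```text
10.65 [ 0.5581 -0.319   0.3689] 0.024947894840243207 [ 0.2418  0.8449 -1.7433]
[411.3594 167.1369]
[198.4348 164.9149]
```

View pics/b4.png

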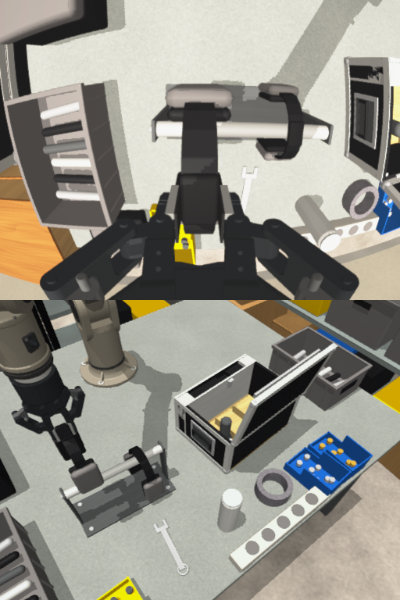

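The wrist view shows the bar along row ~166, cols 200–420 (full scale), matching the prediction. The pair hangs upright over the free half. Lowering.

Call:
carry_out:
  offset:
    - [0,0,0.04]
    - [0,0,0.11]
    - [0,0,0.19]
    - [0,0,0.26]
    - [0,0,0.31]
    - [0,0,0.345]
    - [0,0,0.365]
    - [0,0,0.372]
  turn:
    - [0,0,0]
    - [0,0,0]
    - [0,0,0]
    - [0,0,0]
    - [0,0,0]
    - [0,0,0]
    - [0,0,0]
    - [0,0,0]

```text
clock: 11.45
tcp_pos: [0.5584, -0.3184, 0.183]
orientation: [-0.101, -3.139, -0.002]
contact_force: [0.5, 0.4, -2.2]
grip_width: 0.0249
```

Call:
carry_out:
  offset:
    - [0,0,0]
    - [0,0,0]
    - [0,0,0.003]
    - [0,0,0.004]
  turn:
    - [0,0,0]
    - [0,0,0]
    - [0,0,0]
    - [0,0,0]

```text
clock: 11.85
tcp_pos: [0.5585, -0.3206, 0.1825]
orientation: [0.104, 3.139, -0.0]
contact_force: [0.1, 0.5, -2.1]
grip_width: 0.0247
```

Still holding its weight, so there's no contact yet. I'll go down a little until it takes load.

Call:
carry_out:
  offset:
    - [0,0,0.003]
    - [0,0,0.005]
    - [0,0,0.005]
    - [0,0,0.005]
  turn:
    - [0,0,0]
    - [0,0,0]
    - [0,0,0]
    - [0,0,0]

```text
clock: 12.25
tcp_pos: [0.5585, -0.3207, 0.181]
orientation: [0.105, 3.139, 0.0]
contact_force: [-3.6, 2.2, 8.4]
grip_width: 0.0248
```

Call:
carry_out:
  offset:
    - [0,0,-0.003]
    - [0,0,-0.003]
  turn:
    - [0,0,0]
    - [0,0,0]

```text
clock: 12.45
tcp_pos: [0.5583, -0.3205, 0.1811]
orientation: [0.104, 3.139, -0.0]
contact_force: [-0.2, -0.7, 0.9]
grip_width: 0.0246
```

Call:
carry_out:
  offset:
    - [0,0,0]
    - [0,0,0]
    - [0,0,0]
    - [0,0,0]
    - [0,0,0]
  turn:
    - [0,0,0]
    - [0,0,0]
    - [0,0,0]
    - [0,0,0]
    - [0,0,0]
  hand: 0.4

```text
clock: 12.95
tcp_pos: [0.5582, -0.3204, 0.1809]
orientation: [0.104, 3.14, -0.0]
contact_force: [-0.2, 0.2, 0.6]
grip_width: 0.0507
```

Call:
carry_out:
  offset:
    - [0,0,-0.02]
    - [0,0,-0.06]
    - [0,0,-0.12]
    - [0,0,-0.2]
    - [0,0,-0.28]
    - [0,0,-0.34]
    - [0,0,-0.36]
    - [0,0,-0.36]
  turn:
    - [0,0,0]
    - [0,0,0]
    - [0,0,0]
    - [0,0,0]
    - [0,0,0]
    - [0,0,0]
    - [0,0,0]
    - [0,0,0]

```text
clock: 13.75
tcp_pos: [0.5587, -0.3209, 0.3629]
orientation: [0.104, 3.137, -0.002]
contact_force: [0.8, 1.1, 0.0]
grip_width: 0.051
```

Run:
```python
from h import *
w=snap("wrist","w5.png"); b=snap("scene","s5.png"); t=snap("top","t5.png"); s=r.get_obs(); print(s["clock"],s["tcp_pos"],s["grip_width"],s["contact_force"])
find("defenders_mid","top",t,3)
for i in range(8): x=snap("scene")
d=np.abs(np.array(x["pixels"]).astype(int)-np.array(b["pixels"])).max(2); print("moved px",(d>40).sum())
a=cv2.imread("pics/w5.png");b=cv2.resize(cv2.imread("pics/s5.png")[160:310,60:260],(512,384)); c=cv2.imread("pics/t5.png")
cv2.imwrite("pics/b5.png",cv2.resize(np.vstack([np.hstack([a,b]),np.hstack([c,cv2.imread("pics/s5.png")])]),(800,600)))
```

```text
13.9 [ 0.5576 -0.3198  0.3591] 0.05138323409665093 [ 0.1255  0.456  -1.624 ]
defenders_mid top 0.9 [ 0.5495 -0.3114  0.1154]
defenders_mid top 0.75 [0.8567 0.1286 0.0511]
defenders_mid top 0.3 [ 0.5563 -0.2507  0.01  ]
moved px 11
```

View pics/b5.png

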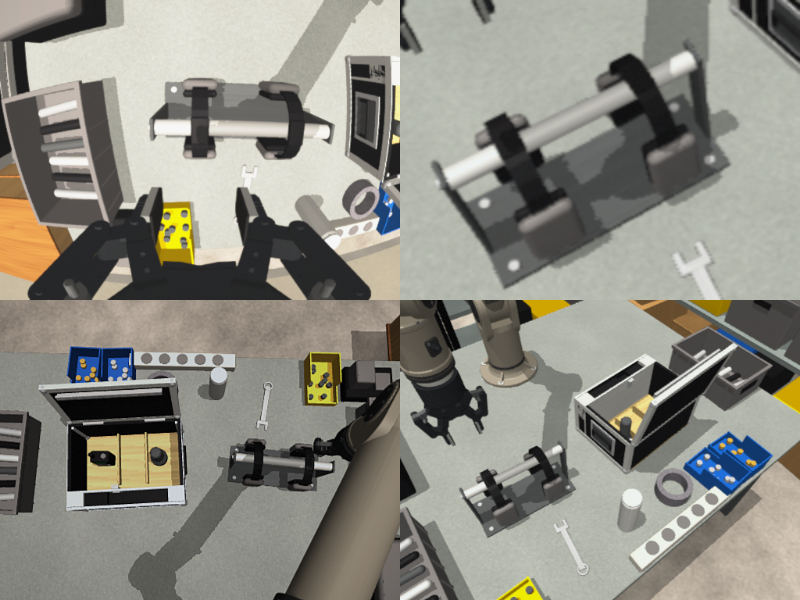

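Both pairs hang over the bar with a cup on each side, the lid is wide open, and the radio and torch are still in their bays. I'll let things settle for a moment, then check stillness and hand in.

Call:
carry_out:
  offset:
    - [0,0,0]
    - [0,0,0]
    - [0,0,0]
    - [0,0,0]
    - [0,0,0]
    - [0,0,0]
    - [0,0,0]
    - [0,0,0]
  turn:
    - [0,0,0]
    - [0,0,0]
    - [0,0,0]
    - [0,0,0]
    - [0,0,0]
    - [0,0,0]
    - [0,0,0]
    - [0,0,0]

```text
clock: 15.15
tcp_pos: [0.5582, -0.3204, 0.3609]
orientation: [-0.104, -3.14, -0.0]
contact_force: [0.1, -0.2, 0.1]
grip_width: 0.0517
```

Run:
```python
from h import *
b=np.array(snap("scene")["pixels"]).astype(int); [imaging.grab_frame("top") for _ in range(6)]
x=np.array(snap("scene")["pixels"]).astype(int); d=np.abs(x-b).max(2)
s5=cv2.imread("pics/s5.png")[:,:,::-1].astype(int); e=np.abs(x-s5).max(2)
print("last 0.3 s:",(d>40).sum()," since release, bar area:",(e[160:310,60:260]>40).sum()); print(r.hand_in())
```

```text
last 0.3 s: 0  since release, bar area: 0
the job is handed in; nothing more can be done
None
```

The job is done and handed in, at about 15.5 s of the 61 s allowed.

- **Catch and lid:** I found the recess about 85 mm from the groove's left end and pressed the catch with the closed fingertips, at about 20 N upward on the tool. After I backed off, the lid sprang open past upright.
- **Ear defenders:** I gripped them by the crown, lifted them from the middle bay and hung them on the free half of the bar, one cup on each side. I released them after the bar had taken their weight.

**Last checks:** The pictures show the lid wide open, the new pair straddling the bar clear of the post and the spare pair, and the radio and torch still in their bays. Nothing in the bar area changed in the scene view between release and hand-in. No pixels changed anywhere in that view over the last 0.3 s, and the tool force was about zero with the gripper well above the bar.

**Disagreements:**
- My first estimate of the crown was 11 mm short in x. I corrected it from the wrist view before gripping.
- Some network reports were plainly wrong, such as "defenders" far from any pair, and I ignored them.

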